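# Load the follower caddy and hold it ready to carry

### The job

Pack the locksmith's wooden caddy for the walk to the door: stand the two plain round aluminium followers from the grey rack fully down in it, the thick one in the wide socket and the thin one in the narrow socket, while the caddy stands on the bench. Then lift the loaded caddy by its handle about 10 cm clear of the bench, always keeping it level, and finish holding it there steady in the air: do not put it down or let go. Leave the pointed punch in the rack and all the other things on the bench where they are.

Things in the scene. Friction and masses are not known exactly. Their poses are not given: they have to be found in the camera images.
- caddy: Loose wooden carrying caddy, about 0.5 kg (0.4 to 0.6): a solid block 120 (its x) x 150 (its y) x 55 mm high with two round blind sockets in its top and a carrying handle over its middle. Origin: centre of its underside; z up. It stands on the bench at any yaw. Its centre of mass lies under the middle of the handle within 5 mm.
- caddy_handle: The caddy's wooden handle bar, fixed to it, over its middle: 120 mm long along the caddy's x, 16 mm wide (y), 22 mm high. Origin: the bar's centre, 140 mm above the caddy's underside; axes as the caddy's. Posts 12 (x) x 30 (y) mm at x = +-52 mm carry its ends; between them it is free, 74 mm open below. Grip it across its width at the middle with about 30 N.
- wide_socket (a point): Centre of the mouth of the wide socket: 22 mm bore, 45 mm deep, rim chamfered 2 mm. It is on the caddy's y axis, 52 mm to its +y side, in the block's top face 55 mm above the underside. The thick follower fits it with 2 mm clearance all round.
- narrow_socket (a point): Centre of the mouth of the narrow socket: 16 mm bore, 45 mm deep, rim chamfered 2 mm, 52 mm to the caddy's -y side, same height. Only the thin follower fits it, with 2 mm clearance all round.
- wide_home (a point): Point on the wide socket's axis 60 mm above the caddy's underside (50 mm above the socket's floor): the middle of the thick follower lies here when fully down.
- narrow_home (a point): Point on the narrow socket's axis 60 mm above the caddy's underside: the middle of the thin follower lies here when fully down.
- rack: Grey plastic rack block fixed to the bench, 60 (its x) x 150 (its y) x 45 mm high, with three 22 mm round holes 35 mm deep in a row along its y axis, at y = -47, 0 and +47 mm (floor 10 mm above the bench). In them stand the two followers and the punch, in any order. Origin: centre of its underside.
- thick_follower_mid (a point): Middle of the thick follower, a loose plain aluminium rod, 18 mm in diameter and 100 mm long, about 65 g, standing upright in the rack (foot 10 mm, middle 60 mm and top 110 mm above the bench). z along the rod. Can be gripped near its top.
- thin_follower_mid (a point): Middle of the thin follower, a loose plain aluminium rod, 12 mm in diameter and 100 mm long, about 30 g, standing upright in the rack, same heights. z along the rod.
- punch: Bystander: dark steel punch, 18 mm thick, 85 mm tall, tapering to a point at its top, standing in the third hole of the rack. Origin: its foot.
- padlock: Bystander: brass padlock lying flat, body 50 x 44 x 22 mm, steel shackle to its +x. Origin under the body's centre.
- lock_cylinder: Bystander: brass profile lock cylinder, 62 x 19 x 32 mm, lying along its x. Origin: centre of its underside.
- tape_roll: Bystander: black tape roll lying flat, 96 mm across, 24 mm high. Origin: centre of its underside.
- screwdriver: Bystander: screwdriver lying on the bench beyond the rack, along its x.
- spray_can: Bystander: upright grey can, 54 mm across, 150 mm tall. Origin: centre of its underside.
- hammer: Bystander: hammer lying on the bench at the right.
- pin_jar: Bystander: small clear jar, 52 mm across, 60 mm tall, at the left. Origin: centre of its underside.
There are look-alikes about, which are no part of the job. There is more than one size of the caddy; the one meant has the size given above.

How it is judged (in metres and radians):
On the way:
1. both followers are fully down in their own sockets while the caddy still stands on the bench (distance between thick_follower_mid and wide_home below 0.01 m and distance between thin_follower_mid and narrow_home below 0.01 m and height (world z) of caddy below 0.008 m and angle between caddy's own z axis and vertical below 0.06 rad), for 0.2 s.
At the end, for the whole second after the job is handed in: Held by its handle, the caddy's underside is 60 to 160 mm above the bench, level within 0.10 rad, still (20 mm/s, 0.1 rad/s), touching no rack or bystander; each follower's middle within 10 mm of its home in its own socket; all through the last second (distance between thick_follower_mid and wide_home below 0.01 m and distance between thin_follower_mid and narrow_home below 0.01 m and height (world z) of caddy between 0.06 and 0.16 m and angle between caddy's own z axis and vertical below 0.1 rad and linear speed of caddy below 0.02 m/s and angular speed of caddy below 0.1 rad/s and contact force between the fingers and caddy_handle above 2 N and contact force between caddy and rack below 0.05 N and contact force between caddy and padlock below 0.05 N and contact force between caddy and lock_cylinder below 0.05 N and contact force between caddy and tape_roll below 0.05 N and contact force between caddy and screwdriver below 0.05 N and contact force between caddy and spray_can below 0.05 N and contact force between caddy and hammer below 0.05 N and contact force between caddy and pin_jar below 0.05 N); the arm keeps its last pose, push and grip.
It fails at once if the caddy is tipped more than 0.26 rad (15 degrees) (angle between caddy's own z axis and vertical above 0.26 rad).
It fails at once if the punch is moved more than 20 mm (distance of punch from where it was at the start of the episode above 0.02 m).
It fails at once if another bystander on the bench is moved more than 30 mm (distance of any of padlock, lock_cylinder, tape_roll, screwdriver, spray_can, hammer, pin_jar from where it was at the start of the episode above 0.03 m).
It also fails if it takes over 72 s, if anything falls off the work surface, if the arm or the gripper's body presses on something with over 40 N, if the wrist force passes 120 N, or if a joint passes its speed limit or range.

### The arm

A 6-joint arm with a two-finger parallel gripper is mounted at the origin on the work surface. World frame = base frame: x ahead of the robot, y to its left, z up, the work surface at z = 0. Lengths are in mm, angles in degrees, forces in N, time in s.
With the tool pointing down it reaches from about 350 to 850 mm from the base axis. Payload 8.1 kg.
Tool frame: the origin (TCP) lies between the finger pads; the fingertips stand 22 mm ahead of it and the grasp point (between the pads) lies 3 mm ahead of it; z points along the fingers, y is the line along which they close (so a half turn about z gives the same grasp; the last joint's range is limited). The gripper opens to 85 mm and grips with 20 to 120 N. Pads are 22 mm wide; open, the fingers measure 114 mm over their backs; the gripper's body (76 mm by 85 mm) begins 54 mm behind the grasp point. The pads swing forward as they close: fully open they stand 13 mm farther back than shut.
Start: joints at [61.054, 7.471, 85.268, -0, 87.261, -4.893], TCP at [244.526, 547.916, 253.292] pointing down, gripper open.
Joint ranges: [-169.43, 169.43], [-51.17, 129.36], [1.28, 143.12], [-76.62, 256.62], [0, 156.53], [-152.29, 152.29]. Speed limits (degrees/s): [136.94, 136.94, 159.86, 180, 180, 180].

### API

Orientations are given as [roll, pitch, yaw] about the fixed x, y, z axes, in that order (R = Rz(yaw) Ry(pitch) Rx(roll)).
In Python, from bench import r, vision gives the robot as it stands.
- The arm moves only by the tool step_arm, never from a script. Its argument "targets" is a list that holds one entry, the list of rows, each a list of 6 numbers: the shift along the world's x, y, z in mm, then the turn, a rotation vector about the world's x, y, z in rad. In form: [[[x, y, z, rx, ry, rz], ...]]. A call has 1 to 12 rows; each row is the pose to reach, as a shift and turn from the pose commanded when the call began; what a row does not reach only later rows make up. A row lasts 1/12 s, in which the tool goes at most 41.7 mm and 7.16 degrees, less where a joint would pass 70% of its speed; a pose out of reach is approached as far as the arm can. A call with a gripper value outside its range is refused whole. "fingers" is the gripper's target within -1 to 1 (shut at 1, half-way at 0, fully open at -1), set as the call begins (left out, the last holds). The fingers move at their own pace and stop on an object; "newtons" is the grip in N (left out, the last holds). Time passes only in rows, so rows that repeat a pose let the fingers close. It gives the time, the measured TCP pose, the force, the opening and the grip force at its end, in the units of the state.
- r.sense(): the state, without advancing time (a new reading comes with each control period).
- vision.snapshot(name): name is "scene" or "top" or "wrist"; returns a dict with "img" (384x512x3 uint8, blue, green, red), "mtx" (3x3 intrinsics, pixels), "eye" and "attitude" of the camera in the world. Camera axes: x right, y up, looking along -z (the intrinsics and any distortion apply to the point x, -y, -z); pixel columns grow to the right and rows downward; lengths in mm; the calibration is good to about 2 mm. A picture is of the moment at which its call begins. There is no depth.
- r.hand_in(): hands the job in; it is judged then, once.
The state is a dict: "time": time; "joint_pos": joint angles; "qd": joint speeds; "joint_efforts": joint torques, N m; "tool_pos": TCP position; "tcp_rot": TCP orientation; "ft_force": force on the tool from outside, world axes, zero at the start; "wrist_torque": the same for the moment, N m; "finger_gap": finger opening in mm; "grip_force": force on a finger pad.
Only numpy, scipy, OpenCV 4.12 (cv2) and the standard library are available. Lean on these libraries where they do the work, as an engineer would, in place of code of your own. Each camera call takes 0.05 s, during which the arm holds its last target. There are 200 camera calls.

## Working session

There is one attempt and no reset: what is moved stays moved. The work goes in short steps, Python scripts to look and compute and a tool call to move; the robot and the scene stay as the last step left them, time stands still between calls to the robot, and variables do not carry over. Pictures are saved under pics/ and viewed, at most 10 in all, crops included, and the job is handed in when it is done.

Besides the shell and the picture viewer there is one more tool, called after "Call:" as name(argument=value, ...), one argument or row to a line, values as JSON. step_arm: Moves the arm, as the interface text tells. Its arguments: {"type":"object","properties":{"targets":{"type":"array"},"fingers":{"type":"number"},"newtons":{"type":"number"}},"required":["targets"]}

```bash
mkdir -p pics; ls
python3 - <<'E'
from bench import r, vision
import cv2,pickle
for n in("scene","top"):
    s=vision.snapshot(n); pickle.dump(s,open(f"pics/{n}0.pkl","wb")); cv2.imwrite(f"pics/{n}0.png",cv2.resize(s["img"],None,fx=1.5,fy=1.5,interpolation=cv2.INTER_CUBIC))
    print({k:v for k,v in s.items() if k!="img"})
print(r.sense())
E
```

```text
pics
{'mtx': array([[391.41010471,   0.        , 253.77080187],
       [  0.        , 391.41010471, 197.60763129],
       [  0.        ,   0.        ,   1.        ]]), 'eye': array([1081.69763437,  311.74811979, 1015.56907366]), 'attitude': array([ 36.21530106,  -0.36285453, 117.46550751])}
{'mtx': array([[446.22734043,   0.        , 248.78024374],
       [  0.        , 446.22734043, 197.00115879],
       [  0.        ,   0.        ,   1.        ]]), 'eye': array([ 357.24827252,   22.56551179, 1429.78887991]), 'attitude': array([  6.36191632,  -0.78765823, -91.25044234])}
{'time': 0.1, 'joint_pos': array([ 6.10546223e+01,  7.51020790e+00,  8.53239933e+01,  7.37288700e-05,
        8.72616074e+01, -4.89245362e+00]), 'qd': array([ 0.01439292, -0.13418695, -0.20293094,  0.02053332,  0.0329351 ,
        0.08724962]), 'joint_efforts': array([ 1.39891825e-03, -5.70949495e+01, -5.01943445e+01, -1.61729436e-04,
        8.19986133e-03,  1.40592892e-04]), 'tool_pos': array([244.2965196 , 547.50654648, 252.34613639]), 'tcp_rot': array([-1.79904547e+02, -8.24447167e-03,  1.55947065e+02]), 'ft_force': array([ 0.36836139, -0.22089779, -0.5053069 ]), 'wrist_torque': array([-0.018009  ,  0.01468734,  0.03367559]), 'grip_force': 0.0, 'finger_gap': 85.7543119600321}
```

View pics/scene0.png

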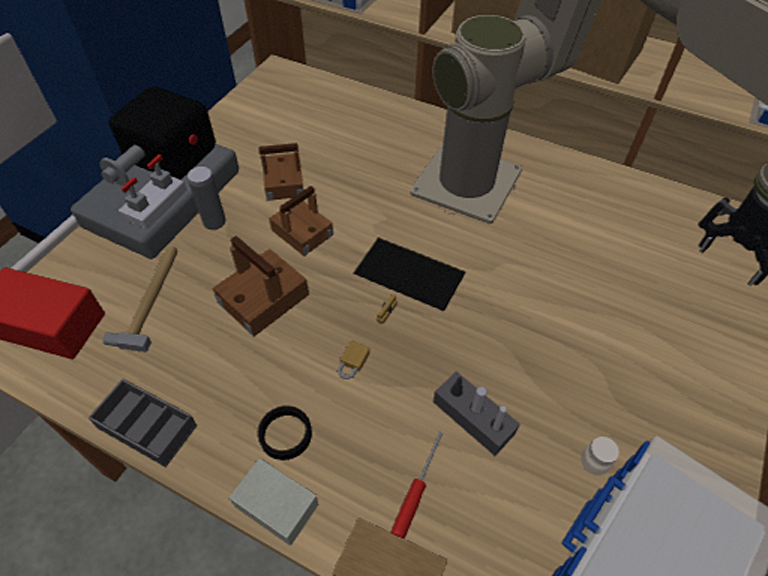

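View pics/top0.png

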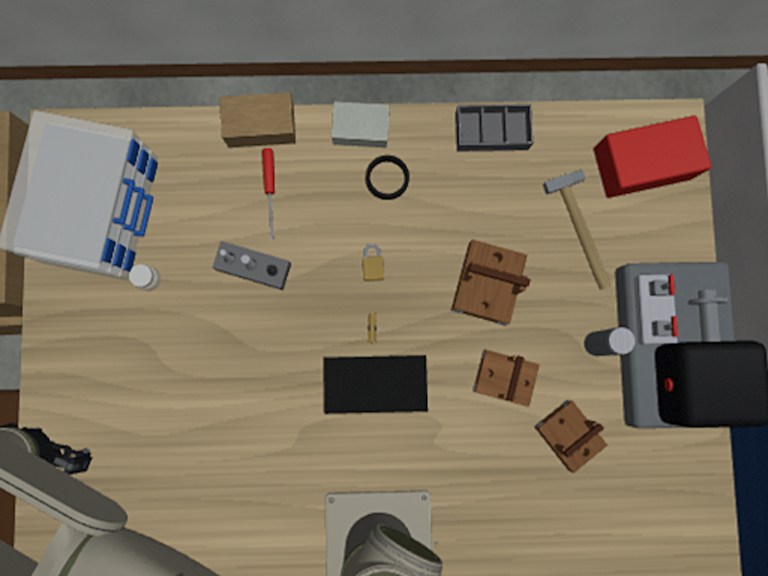

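Three caddies appear in the top view: A (490,282), B (507,378) and C (571,437). At about 0.47 px/mm, A's block is about 57×72 px, or 120×150 mm, while B and C are clearly smaller. A fits the description. I'll confirm it in a crop next to the rack, at about (252,265).

```bash
cat > h.py <<'E'
import numpy as np, cv2, pickle
from scipy.spatial.transform import Rotation as R
def ray(s,uv):
    d=np.linalg.solve(s["mtx"],[uv[0],uv[1],1]); d=d*[1,-1,-1]
    return R.from_euler("xyz",s["attitude"],degrees=True).apply(d)
def onz(s,uv,z):
    d=ray(s,uv); e=s["eye"]; return e+d*(z-e[2])/d[2]
def proj(s,P):
    c=R.from_euler("xyz",s["attitude"],degrees=True).inv().apply(np.atleast_2d(P)-s["eye"])*[1,-1,-1]
    p=c@s["mtx"].T; return p[:,:2]/p[:,2:]
E
python3 - <<'E'
from h import *
t=pickle.load(open("pics/top0.pkl","rb"));s=pickle.load(open("pics/scene0.pkl","rb"))
f=lambda im,x,y,w,h,k:cv2.resize(im[y:y+h,x:x+w],None,fx=k,fy=k,interpolation=cv2.INTER_CUBIC)
a=f(t["img"],295,155,64,66,6);b=f(t["img"],138,155,62,40,6);c=f(s["img"],138,155,72,70,5.5);d=f(s["img"],285,240,66,70,5.5)
W=np.zeros((600,800,3),np.uint8)
b=f(t["img"],138,155,62,40,6)
for im,x,y in((a[:396],0,0),(b,400,0)): W[y:y+im.shape[0],x:x+im.shape[1]]=im
d=f(s["img"],285,245,66,60,5)
W[250:250+d.shape[0],400:400+d.shape[1]]=d
cv2.imwrite("pics/crop1.png",W)
# rough
for n,uv in(("caddyA",(490,282)),("rack",(252,265))): print(n,onz(t,np.array(uv)/1.5,50))
E
```

```text
caddyA [ 534.01751512 -243.83291241   50.        ]
rack [579.57903805 250.82545574  50.        ]
```

View pics/crop1.png

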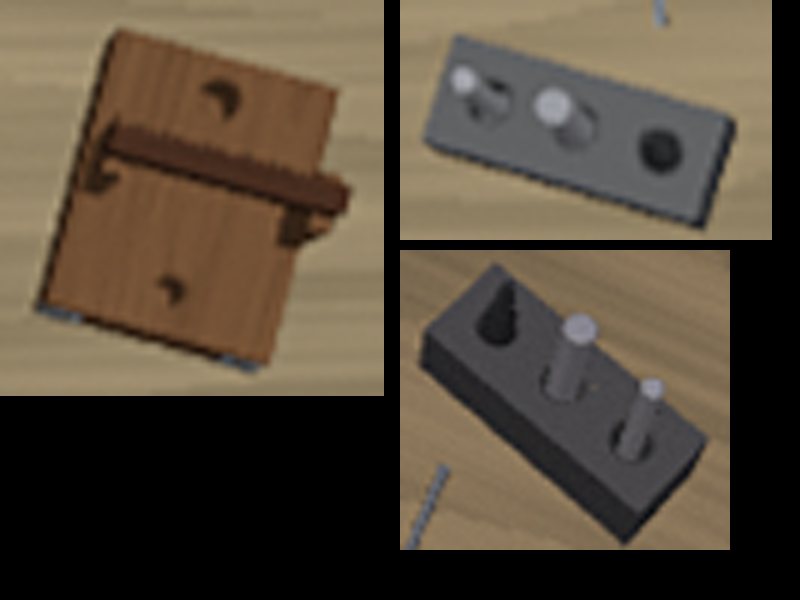

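The crop confirms A. Its wide socket is at crop (222,98), its narrow socket at (172,290), and the handle runs (115,137)–(348,195). In the rack, the thin rod is at (464,80) and the thick rod at (553,105), with the punch at right, (660,150).

Run:
```python
from h import *
np.set_printoptions(precision=1,suppress=True)
t=pickle.load(open("pics/top0.pkl","rb"));s=pickle.load(open("pics/scene0.pkl","rb"))
def T(x,y,z,ox,oy,k=6,c=t): return onz(c,(x/k+ox+.5/k-.5,y/k+oy+.5/k-.5),z)[:2]
cor=np.array([T(*p,55,295,155) for p in((118,30),(337,90),(268,362),(45,302))])
print(cor,np.linalg.norm(np.roll(cor,-1,0)-cor,axis=1),cor.mean(0))
w=T(222,98,55,295,155);n=T(172,290,55,295,155);print("sock",w,n,np.linalg.norm(w-n),(w+n)/2, np.degrees(np.arctan2(*(w-n)[::-1])))
a=T(115,137,151,295,155);b=T(348,195,151,295,155);print("bar",a,b,np.linalg.norm(a-b),(a+b)/2,np.degrees(np.arctan2(*(b-a)[::-1])))
print("thin top",T(64,80,110,138,155),T(252,138,110,285,245,5,s))
print("thick top",T(153,105,110,138,155),T(180,78,110,285,245,5,s))
rc=np.array([T(*p,45,138,155) for p in((57,37),(335,120),(307,215),(28,140))]);print(rc,np.linalg.norm(np.roll(rc,-1,0)-rc,axis=1),rc.mean(0))
```

```text
[[ 624.  -207.5]
 [ 590.  -320.9]
 [ 448.6 -278.4]
 [ 482.1 -164.3]] [118.3 147.6 118.9 148.3] [ 536.2 -242.8]
sock [ 586.9 -260.5] [ 486.9 -230.3] 104.45146708104926 [ 536.9 -245.4] -16.799748197558873
bar [ 552.8 -188. ] [ 522.2 -299.8] 115.87102407391565 [ 537.5 -243.9] -105.28914195633193
thin top [597.5 299.7] [602.1 299.6]
thick top [584.  255.5] [587.6 255. ]
[[632.2 317.1]
 [585.4 172.2]
 [535.7 187.1]
 [578.  332. ]] [152.3  51.9 150.9  56.2] [582.8 252.1]
```

Call:
step_arm(
  targets=[
    [[341,-293,0,0,0,-1.46],[341,-293,0,0,0,-1.46],[341,-293,0,0,0,-1.46],[341,-293,0,0,0,-1.46],[341,-293,0,0,0,-1.46],[341,-293,0,0,0,-1.46],[341,-293,0,0,0,-1.46],[341,-293,0,0,0,-1.46],[341,-293,0,0,0,-1.46],[341,-293,0,0,0,-1.46],[341,-293,0,0,0,-1.46],[341,-293,0,0,0,-1.46]],
  ],
  fingers=-1,
  newtons=30,
)

```text
time: 1.1
tool_pos: [589.3, 249.6, 252.2]
tcp_rot: [179.9, 0.1, 71.6]
ft_force: [-0.0, 1.1, -0.1]
finger_gap: 85.5
grip_force: 0.0
```

Call:
step_arm(
  targets=[
    [[0,0,0,0,0,0],[0,0,0,0,0,0],[0,0,0,0,0,0]],
  ],
)

```text
time: 1.35
tool_pos: [584.8, 255.6, 253.0]
tcp_rot: [-180.0, 0.0, 72.5]
ft_force: [-0.4, -0.0, 0.4]
finger_gap: 85.7
grip_force: 0.0
```

Run:
```python
from h import *
from bench import r, vision
s=vision.snapshot("wrist"); pickle.dump(s,open("pics/w1.pkl","wb"))
print({k:v for k,v in s.items() if k!="img"})
q=r.sense();print(q["tool_pos"],q["tcp_rot"],q["joint_pos"],q["time"])
cv2.imwrite("pics/w1.png",cv2.resize(s["img"],None,fx=1.5,fy=1.5,interpolation=cv2.INTER_CUBIC))
print(proj(s,[[584,255.5,110],[597.5,299.7,110]])*1.5)
```

```text
{'mtx': array([[335.18278623,   0.        , 256.64673531],
       [  0.        , 335.18278623, 191.89569929],
       [  0.        ,   0.        ,   1.        ]]), 'eye': array([610.42878615, 335.29280389, 374.55739046]), 'attitude': array([-18.95002114,   0.0643945 , -17.47257931])}
[584.68908302 255.87917691 253.16104904] [-1.79971053e+02  1.48569934e-03  7.25249895e+01] [1.90258035e+01 1.33850835e+01 7.86499637e+01 1.60343739e-02
 8.79891058e+01 3.65002484e+01] 1.4
[[383.24117044 276.20817991]
 [382.38789833 191.82698705]]
```

View pics/w1.png

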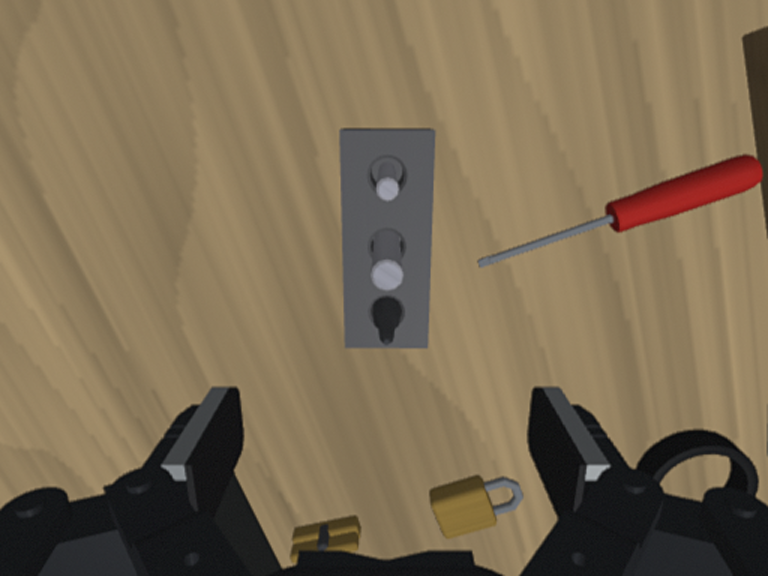

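The wrist view shows the thin rod's top at (388,188), the thick rod's at (387,275) and the punch tip at (387,340). The rack is aligned with the tool, and the screwdriver tip is clear.

Run:
```python
from h import *
s=pickle.load(open("pics/w1.pkl","rb"))
g=lambda x,y,z:onz(s,((x+.5)/1.5-.5,(y+.5)/1.5-.5),z)
print(g(387,275,110),g(388,188,110))
```

```text
[586.09990762 255.72396561 110.        ] [600.7994869  300.87039595 110.        ]
```

Call:
step_arm(
  targets=[
    [[0.5,0.7,-40,0,0,0],[0.5,0.7,-80,0,0,0],[0.5,0.7,-110,0,0,0],[0.5,0.7,-130,0,0,0],[0.5,0.7,-145,0,0,0],[0.5,0.7,-152,0,0,0],[0.5,0.7,-152,0,0,0],[0.5,0.7,-152,0,0,0]],
  ],
)

```text
time: 2.07
tool_pos: [585.9, 256.4, 102.0]
tcp_rot: [180.0, -0.0, 72.4]
ft_force: [0.7, -0.2, 1.0]
finger_gap: 85.4
grip_force: 0.0
```

Call:
step_arm(
  targets=[
    [[0,0,0,0,0,0],[0,0,0,0,0,0],[0,0,0,0,0,0],[0,0,0,0,0,0],[0,0,0,0,0,0],[0,0,0,0,0,0],[0,0,0,0,0,0],[0,0,0,0,0,0],[0,0,0,0,0,0],[0,0,0,0,0,0],[0,0,0,0,0,0],[0,0,0,0,0,0]],
  ],
  fingers=1,
  newtons=30,
)

```text
time: 3.07
tool_pos: [586.3, 255.7, 101.8]
tcp_rot: [180.0, -0.0, 72.3]
ft_force: [-0.4, 0.0, 5.6]
finger_gap: 17.2
grip_force: 29.6
```

Call:
step_arm(
  targets=[
    [[0,0,15,0,0,0],[0,0,45,0,0,0],[0,0,80,0,0,0],[0,0,120,0,0,0],[0,0,150,0,0,0],[0,0,160,0,0,0],[0,0,160,0,0,0]],
  ],
)

```text
time: 3.65
tool_pos: [587.7, 256.2, 265.4]
tcp_rot: [179.7, -0.2, 72.3]
ft_force: [-0.3, 0.5, -1.2]
finger_gap: 17.2
grip_force: 29.7
```

Call:
step_arm(
  targets=[
    [[0,-20,0,0,0,-0.06],[0,-55,0,0,0,-0.18],[0,-95,0,0,0,-0.3],[0,-135,0,0,0,-0.42],[0,-175,0,0,0,-0.54],[0,-215,0,0,0,-0.66],[0,-255,0,0,0,-0.78],[0,-295,0,0,0,-0.9],[0,-335,0,0,0,-1.02],[0,-370,0,0,0,-1.14],[0,-400,0,0,0,-1.26],[0,-420,0,0,0,-1.36]],
  ],
)

```text
time: 4.65
tool_pos: [584.3, -167.3, 257.6]
tcp_rot: [-180.0, 0.3, -6.1]
ft_force: [-0.0, 1.1, -0.4]
finger_gap: 17.1
grip_force: 29.7
```

Call:
step_arm(
  targets=[
    [[0,-10,0,0,0,-0.1],[0,-20,0,0,0,-0.197],[0,-20,0,0,0,-0.197],[0,-20,0,0,0,-0.197],[0,-20,0,0,0,-0.197]],
  ],
)

```text
time: 5.07
tool_pos: [585.5, -183.6, 259.4]
tcp_rot: [-180.0, 0.2, -16.7]
ft_force: [0.4, 0.9, -0.3]
finger_gap: 16.9
grip_force: 29.7
```

Run:
```python
from h import *
from bench import r, vision
s=vision.snapshot("wrist"); pickle.dump(s,open("pics/w2.pkl","wb"))
q=r.sense();print(q["tool_pos"],q["tcp_rot"],q["joint_pos"],q["time"],q["finger_gap"],q["grip_force"])
cv2.imwrite("pics/w2.png",cv2.resize(s["img"],None,fx=1.5,fy=1.5,interpolation=cv2.INTER_CUBIC))
print(proj(s,[[586.8,-258.8,55],[487.2,-228.8,55]])*1.5)
```

```text
[ 585.70682599 -183.39526045  260.02636437] [-1.79974102e+02  1.05186319e-01 -1.67174247e+01] [-2.21803903e+01  9.52802121e+00  8.23062947e+01  1.57737359e-02
  8.82728583e+01  8.45365680e+01] 5.1167 17.076283000236824 29.69104438321665
[[494.88018761 213.59300129]
 [484.44960651 357.11121078]]
```

View pics/w2.png

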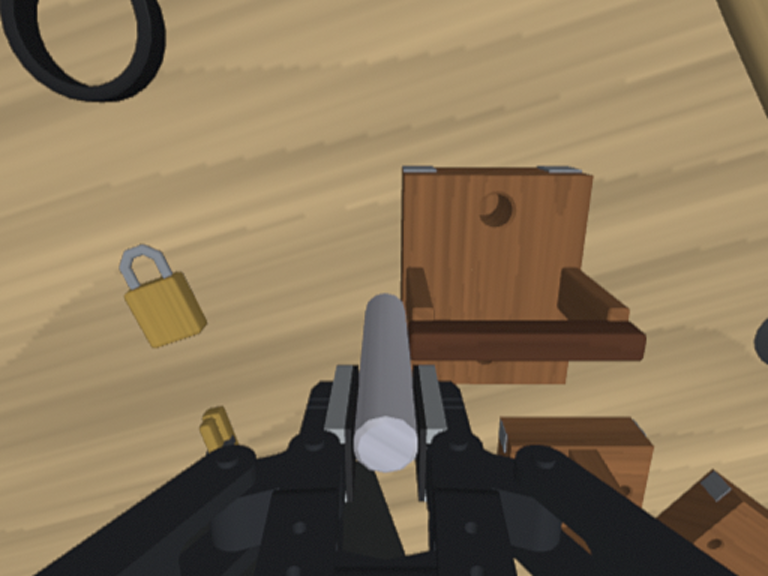

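Run:
```python
from h import *
s=pickle.load(open("pics/w2.pkl","rb"))
g=lambda x,y,z:onz(s,((x+.5)/1.5-.5,(y+.5)/1.5-.5),z)
print("sock",g(496,209,55)); print("foot",g(386,306,168.5),"top",g(386,445,268.5))
c=[g(402,176,55),g(593,176,55)];print("edge",c,np.linalg.norm(c[0]-c[1]),np.degrees(np.arctan2(*(c[1]-c[0])[1::-1])))
b=[g(413,325,151),g(645,325,151)];print("bar far edge",b,np.linalg.norm(b[0]-b[1]),np.degrees(np.arctan2(*(b[1]-b[0])[1::-1])))
im=s["img"][120:150,310:350];m=im.astype(int).sum(2);i=np.argwhere(m<150);print(i.mean(0)+[120,310] if len(i) else m.min())
```

```text
sock [ 589.73918136 -260.03707855   55.        ]
foot [ 587.59460839 -184.48356061  168.5       ] top [ 586.80561223 -184.05307656  268.5       ]
edge [array([ 627.58572237, -207.32558865,   55.        ]), array([ 592.59998535, -323.80940747,   55.        ])] 121.62434723994159 -106.71755989577338
bar far edge [array([ 567.58798109, -192.50914403,  151.        ]), array([ 534.44743932, -302.79985926,  151.        ])] 115.16222200053404 -106.72465677864125
[138.8245614  335.45614035]
```

Call:
step_arm(
  targets=[
    [[0.3,-20,0,0,0,0],[0.8,-50,0,0,0,0],[1.2,-70,0,0,0,0],[1.2,-74.3,0,0,0,0],[1.2,-74.3,-20,0,0,0],[1.2,-74.3,-50,0,0,0],[1.2,-74.3,-80,0,0,0],[1.2,-74.3,-93,0,0,0],[1.2,-74.3,-98,0,0,0],[1.2,-74.3,-98,0,0,0],[1.2,-74.3,-98,0,0,0],[1.2,-74.3,-98,0,0,0]],
  ],
)

```text
time: 6.12
tool_pos: [588.6, -259.1, 165.9]
tcp_rot: [180.0, -0.2, -16.9]
ft_force: [0.5, -0.3, -0.4]
finger_gap: 16.9
grip_force: 29.7
```

Run:
```python
from h import *
from bench import r, vision
s=vision.snapshot("wrist"); pickle.dump(s,open("pics/w3.pkl","wb"))
t=vision.snapshot("top"); e=vision.snapshot("scene")
q=r.sense();print(q["tool_pos"],q["tcp_rot"],q["ft_force"],q["time"])
f=lambda im,x,y,w,h,k:cv2.resize(im[y:y+h,x:x+w],None,fx=k,fy=k,interpolation=cv2.INTER_CUBIC)
a=f(s["img"],166,80,180,180,2.2); b=f(e["img"],135,150,80,80,4.95)
cv2.imwrite("pics/w3.png",np.hstack([a,b]))
```

```text
[ 588.15615702 -259.13451137  165.27879929] [ 1.79969251e+02 -1.66831468e-01 -1.69070370e+01] [-0.82946113  0.3802895  -0.59580547] 6.2667
```

View pics/w3.png

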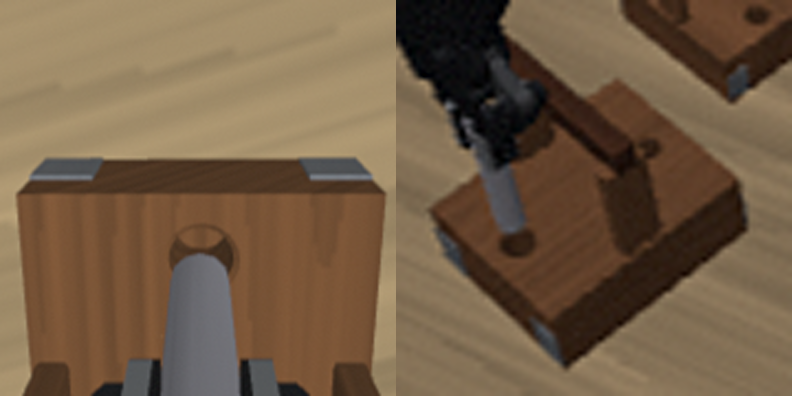

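Run:
```python
from h import *
s=pickle.load(open("pics/w3.pkl","rb"))
g=lambda x,y,z:onz(s,((x+.5)/2.2-.5+166,(y+.5)/2.2-.5+80),z)
a=np.radians(-16.8);Y=np.array([np.cos(a),np.sin(a)]);X=np.array([np.sin(a)*-1*-1,-np.cos(a)])
foot=g(200,252,73.8)[:2]-9*Y
edge=(g(18,193,55)[:2]+g(385,193,55)[:2])/2; s1=edge-23*Y
h1=g(203,225,55)[:2]-13*Y; h2=g(203,230,55)[:2]-11*Y
for n,p in(("edge",s1),("chamfer",h1),("bore",h2)): print(n,p,"rel foot: X",(p-foot)@X,"Y",(p-foot)@Y)
print(foot,X,Y)
```

```text
edge [ 588.52121238 -259.69348045] rel foot: X 0.562874297011908 Y -0.19952741203111635
chamfer [ 587.54340559 -259.88048563] rel foot: X 1.0245152557968842 Y -1.0815504740240194
bore [ 587.80306466 -259.95866829] rel foot: X 1.0243113132029655 Y -0.8103765023628057
[ 588.87491243 -259.21229968] [-0.2890318 -0.9573195] [ 0.9573195 -0.2890318]
```

Call:
step_arm(
  targets=[
    [[-0.8,-0.7,0,0,0,0],[-0.8,-0.7,-6,0,0,0],[-0.8,-0.7,-12,0,0,0],[-0.8,-0.7,-18,0,0,0],[-0.8,-0.7,-24,0,0,0],[-0.8,-0.7,-30,0,0,0],[-0.8,-0.7,-36,0,0,0],[-0.8,-0.7,-40,0,0,0],[-0.8,-0.7,-40,0,0,0]],
  ],
)

```text
time: 7.02
tool_pos: [585.9, -259.0, 121.7]
tcp_rot: [-180.0, 0.1, -16.9]
ft_force: [1.9, -0.7, -0.9]
finger_gap: 17.3
grip_force: 29.7
```

Call:
step_arm(
  targets=[
    [[0,0,-6,0,0,0],[0,0,-12,0,0,0],[0,0,-16,0,0,0],[0,0,-19,0,0,0],[0,0,-20,0,0,0],[0,0,-20,0,0,0],[0,0,-20,0,0,0]],
  ],
)

```text
time: 7.6
tool_pos: [586.4, -259.4, 103.4]
tcp_rot: [180.0, -0.0, -16.9]
ft_force: [0.4, -0.0, -1.2]
finger_gap: 17.2
grip_force: 29.7
```

Call:
step_arm(
  targets=[
    [[0,0,0,0,0,0],[0,0,0,0,0,0],[0,0,0,0,0,0],[0,0,0,0,0,0],[0,0,0,0,0,0],[0,0,0,0,0,0]],
  ],
  fingers=-0.3,
)

```text
time: 8.1
tool_pos: [586.5, -259.4, 103.4]
tcp_rot: [180.0, -0.0, -16.9]
ft_force: [-0.1, -0.2, -0.1]
finger_gap: 55.5
grip_force: 0.0
```

Call:
step_arm(
  targets=[
    [[0,0,15,0,0,0],[0,0,40,0,0,0],[0,0,80,0,0,0],[0,0,120,0,0,0],[0,0,150,0,0,0],[0,0,158,0,0,0],[0,0,158,0,0,0],[0,0,158,0,0,0]],
  ],
)

```text
time: 8.77
tool_pos: [586.5, -259.4, 261.2]
tcp_rot: [180.0, -0.0, -16.9]
ft_force: [0.2, 0.1, -0.2]
finger_gap: 55.9
grip_force: 0.0
```

Run:
```python
from h import *
from bench import r, vision
s=vision.snapshot("wrist"); pickle.dump(s,open("pics/w4.pkl","wb"))
e=vision.snapshot("scene")
q=r.sense();print(q["tool_pos"],q["tcp_rot"],q["ft_force"],q["time"])
f=lambda im,x,y,w,h,k:cv2.resize(im[y:y+h,x:x+w],None,fx=k,fy=k,interpolation=cv2.INTER_CUBIC)
a=f(s["img"],156,110,200,200,2); b=f(e["img"],130,150,80,80,5)
cv2.imwrite("pics/w4.png",np.hstack([a,b]))
P=[[587,-259.5,110],[487.2,-229,55]];print((proj(s,P)-[156,110])*2,(proj(e,P)-[130,150])*5)
```

```text
[ 585.47937803 -258.9092411   258.56854016] [-179.95626933    0.21635053  -16.91464295] [-0.99215313  0.41516995 -0.90975662] 8.8667
[[201.02428936 141.72991353]
 [200.71868948 293.16191838]] [[132.35191841 182.05797892]
 [282.83770365 142.7123845 ]]
```

View pics/w4.png

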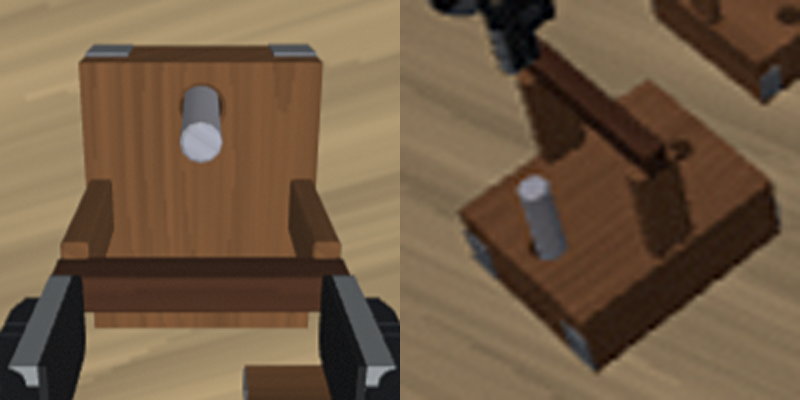

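The thick rod is fully down: its top is at wrist crop (201,141), where I predicted (201,142). The caddy hasn't moved, and the narrow socket is visible in the scene crop at (680,148). Now the thin rod.

Call:
step_arm(
  targets=[
    [[0,20,0,0,0,0.06],[0,55,0,0,0,0.18],[0,95,0,0,0,0.3],[0,135,0,0,0,0.42],[2,175,0,0,0,0.54],[4,215,0,0,0,0.66],[6,255,0,0,0,0.78],[8,295,0,0,0,0.9],[10,335,0,0,0,1.02],[12,375,0,0,0,1.14],[14,415,0,0,0,1.26],[14.2,455,0,0,0,1.38]],
  ],
)

```text
time: 9.87
tool_pos: [599.4, 197.3, 258.4]
tcp_rot: [-179.8, 0.2, 62.5]
ft_force: [1.1, -0.4, -0.0]
finger_gap: 55.3
grip_force: 0.0
```

Call:
step_arm(
  targets=[
    [[0,40,0,0,0,0.1],[0,75,0,0,0,0.177],[0,95,0,0,0,0.177],[0,105,0,0,0,0.177],[0,105,0,0,0,0.177],[0,105,0,0,0,0.177]],
  ],
)

```text
time: 10.37
tool_pos: [600.2, 299.8, 259.5]
tcp_rot: [-179.9, 0.1, 72.3]
ft_force: [-0.3, 0.0, -0.2]
finger_gap: 55.4
grip_force: 0.0
```

Run:
```python
from h import *
from bench import r, vision
s=vision.snapshot("wrist"); pickle.dump(s,open("pics/w5.pkl","wb"))
q=r.sense();print(q["tool_pos"],q["tcp_rot"],q["time"])
p=proj(s,[600.5,300.8,110])[0];print(p)
g=cv2.cvtColor(s["img"],cv2.COLOR_BGR2GRAY);x,y=p.astype(int);w=g[y-12:y+13,x-12:x+13]
n,l,st,c=cv2.connectedComponentsWithStats((w>150).astype(np.uint8))
for i in range(1,n):print(st[i],c[i],onz(s,c[i]+[x-12,y-12],110))
```

```text
[600.54796866 299.12240449 260.10150761] [-1.79936998e+02  1.02671811e-01  7.22229754e+01] 10.4167
[256.50031557 179.87738605]
[ 8  9 11 11 95] [13.10526316 13.82105263] [600.73360112 299.85015369 110.        ]
```

Call:
step_arm(
  targets=[
    [[0,-0.5,-30,0,0,0],[0,-0.5,-70,0,0,0],[0,-0.5,-110,0,0,0],[0,-0.5,-135,0,0,0],[0,-0.5,-152,0,0,0],[0,-0.5,-160,0,0,0],[0,-0.5,-160,0,0,0],[0,-0.5,-160,0,0,0]],
  ],
)

```text
time: 11.08
tool_pos: [601.3, 299.1, 102.1]
tcp_rot: [180.0, -0.0, 72.2]
ft_force: [0.2, 0.7, 0.1]
finger_gap: 55.4
grip_force: 0.0
```

Call:
step_arm(
  targets=[
    [[0,0,0,0,0,0],[0,0,0,0,0,0],[0,0,0,0,0,0],[0,0,0,0,0,0],[0,0,0,0,0,0],[0,0,0,0,0,0],[0,0,0,0,0,0],[0,0,0,0,0,0],[0,0,0,0,0,0],[0,0,0,0,0,0]],
  ],
  fingers=1,
  newtons=30,
)

```text
time: 11.92
tool_pos: [601.2, 300.7, 102.9]
tcp_rot: [179.9, -0.1, 72.3]
ft_force: [-2.1, 0.1, 4.9]
finger_gap: 10.7
grip_force: 29.2
```

Call:
step_arm(
  targets=[
    [[0,0,15,0,0,0],[0,0,45,0,0,0],[0,0,80,0,0,0],[0,0,120,0,0,0],[0,0,150,0,0,0],[0,0,160,0,0,0],[0,0,160,0,0,0]],
  ],
)

```text
time: 12.5
tool_pos: [602.6, 301.0, 267.7]
tcp_rot: [179.6, -0.3, 72.3]
ft_force: [0.7, -0.8, -0.3]
finger_gap: 10.7
grip_force: 29.4
```

Call:
step_arm(
  targets=[
    [[-4,-20,0,0,0,0.06],[-12,-55,0,0,0,0.18],[-20,-92,0,0,0,0.3],[-28,-130,0,0,0,0.42],[-36,-168,0,0,0,0.54],[-44,-206,0,0,0,0.66],[-52,-244,0,0,0,0.78],[-60,-282,0,0,0,0.9],[-68,-320,0,0,0,1.02],[-76,-358,0,0,0,1.14],[-84,-396,0,0,0,1.26],[-92,-430,0,0,0,1.36]],
  ],
)

```text
time: 13.5
tool_pos: [508.2, -127.1, 259.4]
tcp_rot: [-180.0, -0.2, 149.5]
ft_force: [0.8, 0.3, -0.7]
finger_gap: 10.9
grip_force: 29.4
```

Call:
step_arm(
  targets=[
    [[-7,-35,0,0,0,0.1],[-14,-65,0,0,0,0.2],[-19,-88,0,0,0,0.226],[-21.6,-99.4,0,0,0,0.226],[-21.6,-99.4,0,0,0,0.226],[-21.6,-99.4,-30,0,0,0.226],[-21.6,-99.4,-65,0,0,0.226],[-21.6,-99.4,-90,0,0,0.226],[-21.6,-99.4,-98,0,0,0.226],[-21.6,-99.4,-98,0,0,0.226],[-21.6,-99.4,-98,0,0,0.226],[-21.6,-99.4,-98,0,0,0.226]],
  ],
)

```text
time: 14.5
tool_pos: [489.4, -225.3, 165.4]
tcp_rot: [-180.0, 0.2, 162.1]
ft_force: [0.2, 0.2, -1.1]
finger_gap: 10.6
grip_force: 29.4
```

Run:
```python
from h import *
from bench import r, vision
s=vision.snapshot("wrist"); pickle.dump(s,open("pics/w6.pkl","wb"))
e=vision.snapshot("scene")
q=r.sense();print(q["tool_pos"],q["tcp_rot"],q["ft_force"],q["joint_pos"],q["time"])
f=lambda im,x,y,w,h,k:cv2.resize(im[y:y+h,x:x+w],None,fx=k,fy=k,interpolation=cv2.INTER_CUBIC)
a=f(s["img"],166,80,180,180,2.2); b=f(e["img"],135,130,80,80,4.95)
cv2.imwrite("pics/w6.png",np.hstack([a,b]))
```

```text
[ 489.49105513 -225.62394557  165.65538189] [-179.95654102    0.20766674  162.13363388] [ 0.11669017  0.00756092 -0.14944613] [-3.01987913e+01  1.22695634e+00  1.01136622e+02  1.94452963e-03
  7.74242643e+01 -1.02332766e+02] 14.6
```

View pics/w6.png

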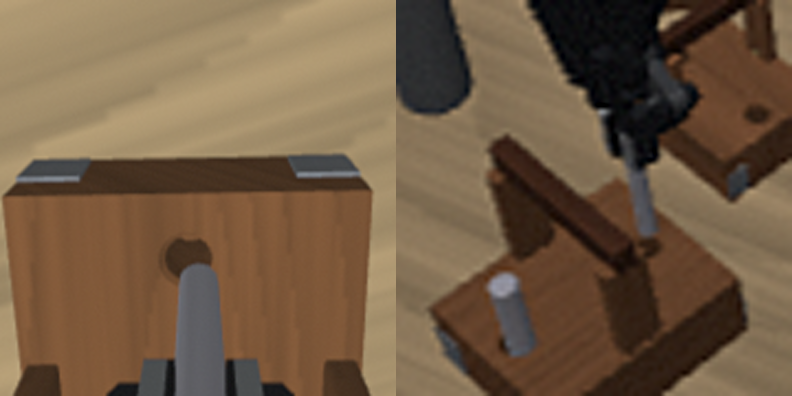

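Thin rod foot tip is at crop (198,265), short of the narrow socket at (186,258). The tool yaw is about 1° off. The thick rod is standing in its socket. Working out the correction.

Run:
```python
from h import *
s=pickle.load(open("pics/w6.pkl","rb"))
g=lambda x,y,z:onz(s,((x+.5)/2.2-.5+166,(y+.5)/2.2-.5+80),z)
a=np.radians(-16.8);Y=np.array([np.cos(a),np.sin(a)]);X=np.array([Y[1],-Y[0]])
foot=g(198,263,74)[:2]+6*Y
edge=(g(5,196,55)[:2]+g(371,190,55)[:2])/2; s1=edge+23*Y
h2=g(186,236,55)[:2]+10*Y; h3=g(186,239,55)[:2]+8*Y
lr=np.array([g(158,258,55)[:2],g(212,258,55)[:2]]);print("width",np.linalg.norm(lr[0]-lr[1]),lr.mean(0))
for n,p in(("edge",s1),("chamfer",h2),("bore",h3),("expected",[487,-229.3])): print(n,p,"rel foot",p-foot)
print(foot)
```

```text
width 18.05292165787738 [ 488.45694319 -230.2893502 ]
edge [ 489.44674606 -229.09259076] rel foot [-1.11788567 -2.89272307]
chamfer [ 490.77921145 -230.44175923] rel foot [ 0.21457972 -4.24189154]
bore [ 489.85843047 -230.19065854] rel foot [-0.70620126 -3.99079085]
expected [487, -229.3] rel foot [-3.56463173 -3.10013231]
[ 490.56463173 -226.19986769]
```

Call:
step_arm(
  targets=[
    [[-1,-2,0,0,0,0.019],[-1.5,-3.8,0,0,0,0.019],[-1.5,-3.8,-4,0,0,0.019],[-1.5,-3.8,-9,0,0,0.019],[-1.5,-3.8,-9,0,0,0.019],[-1.5,-3.8,-9,0,0,0.019]],
  ],
)

```text
time: 15.1
tool_pos: [486.1, -228.7, 153.5]
tcp_rot: [180.0, -0.1, 163.2]
ft_force: [0.2, 0.0, 0.3]
finger_gap: 10.7
grip_force: 29.4
```

Run:
```python
from h import *
from bench import r, vision
s=vision.snapshot("wrist"); pickle.dump(s,open("pics/w7.pkl","wb"))
q=r.sense();print(q["tool_pos"],q["tcp_rot"],q["ft_force"],q["time"])
f=lambda im,x,y,w,h,k:cv2.resize(im[y:y+h,x:x+w],None,fx=k,fy=k,interpolation=cv2.INTER_CUBIC)
cv2.imwrite("pics/w7.png",f(s["img"],196,100,120,90,5))
```

```text
[ 486.35659711 -228.8074351   153.81646671] [ 1.79984500e+02 -5.28297185e-02  1.63204837e+02] [-0.87524998 -0.81105142  0.16835057] 15.15
```

View pics/w7.png

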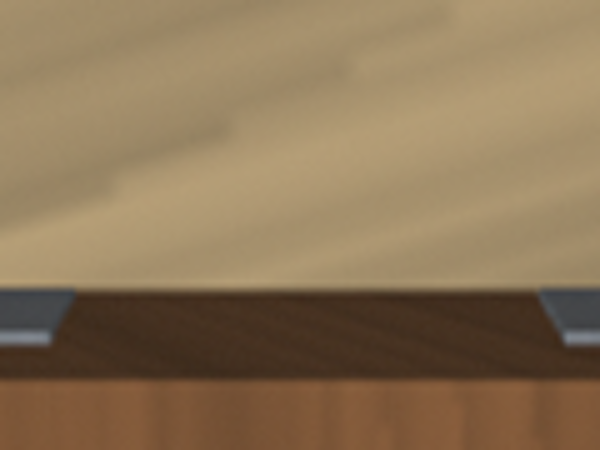

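That crop missed the hole, so I'll measure it numerically: the rod by low saturation, the hole as the dark area around it.

Run:
```python
from h import *
s=pickle.load(open("pics/w7.pkl","rb"));im=s["img"]
p=proj(s,[[487.5,-229.8,55],[487.5,-229.8,62]]);print(p)
hsv=cv2.cvtColor(im,cv2.COLOR_BGR2HSV)
for y in range(188,222,2):
    print(y,"".join("R" if hsv[y,x,1]<70 else ("#" if hsv[y,x,2]<75 else ("+" if hsv[y,x,2]<100 else ".")) for x in range(225,290)))
```

```text
[[255.63320752 204.70928514]
 [255.5982803  208.37869906]]
188 .................................................................
190 .................................................................
192 .................................................................
194 .................................................................
196 ...........................++++....++............................
198 ........................++#############..........................
200 ......................++###RRRRRRRRR#####+.......................
202 ....................++##RRRRRRRRRRRRRR###++......................
204 ...................++##RRRRRRRRRRRRRRRRR+++......................
206 ..................+++##RRRRRRRRRRRRRRRRR+++......................
208 ..................++++RRRRRRRRRRRRRRRRRRR#+......................
210 ...................+.+RRRRRRRRRRRRRRRRRRR++......................
212 ......................RRRRRRRRRRRRRRRRRRR+.......................
214 ......................RRRRRRRRRRRRRRRRRRR........................
216 ......................RRRRRRRRRRRRRRRRRRR........................
218 ......................RRRRRRRRRRRRRRRRRRR........................
220 ......................RRRRRRRRRRRRRRRRRRR........................
```

Run:
```python
from h import *
s=pickle.load(open("pics/w7.pkl","rb"))
a=np.radians(-16.8);Y=np.array([np.cos(a),np.sin(a)])
for rh in(8,9): print("hole",onz(s,(255.3,197),55)[:2]+rh*Y)
for z in(61,62.5,64): print("foot",onz(s,(256,199.5),z)[:2]+6*Y)
```

```text
hole [ 489.58395404 -230.66635198]
hole [ 490.54127353 -230.95538378]
foot [ 487.49150276 -229.50949397]
foot [ 486.96763062 -229.34727622]
foot [ 486.44375849 -229.18505846]
```

Call:
step_arm(
  targets=[
    [[2.0,-1.1,0,0,0,0],[2.0,-1.1,0,0,0,0],[2.0,-1.1,0,0,0,0],[2.0,-1.1,-3,0,0,0],[2.0,-1.1,-6,0,0,0],[2.0,-1.1,-9,0,0,0],[2.0,-1.1,-12,0,0,0],[2.0,-1.1,-12,0,0,0],[2.0,-1.1,-12,0,0,0]],
  ],
)

```text
time: 15.9
tool_pos: [488.4, -229.9, 141.8]
tcp_rot: [180.0, -0.0, 163.2]
ft_force: [0.3, -0.3, 0.0]
finger_gap: 10.8
grip_force: 29.4
```

Run:
```python
from h import *
from bench import r, vision
s=vision.snapshot("wrist")
q=r.sense();print(q["tool_pos"],q["tcp_rot"],q["ft_force"],q["time"])
hsv=cv2.cvtColor(s["img"],cv2.COLOR_BGR2HSV)
for y in range(188,222,2):
    print(y,"".join("R" if hsv[y,x,1]<70 else ("#" if hsv[y,x,2]<75 else ("+" if hsv[y,x,2]<100 else ".")) for x in range(225,290)))
```

```text
[ 488.57745712 -230.02215347  142.16400655] [ 1.79996255e+02 -1.47287618e-02  1.63212583e+02] [ 0.77069418  0.82537772 -0.62551883] 15.95
188 .................................................................
190 .................................................................
192 .................................................................
194 .................................................................
196 .................................................................
198 ............................+++++.+++............................
200 .........................++RRRRRRRRR###+.........................
202 ......................++RRRRRRRRRRRRRR####.......................
204 ....................+++RRRRRRRRRRRRRRRRR##++.....................
206 ...................+++#RRRRRRRRRRRRRRRRR++++.....................
208 ...................++#RRRRRRRRRRRRRRRRRRR++++....................
210 ..................++++RRRRRRRRRRRRRRRRRRR###+....................
212 ...................+++RRRRRRRRRRRRRRRRRRR#++.....................
214 ...................+..RRRRRRRRRRRRRRRRRRR#+......................
216 ......................RRRRRRRRRRRRRRRRRRR+.......................
218 ......................RRRRRRRRRRRRRRRRRRR........................
220 ......................RRRRRRRRRRRRRRRRRRR........................
```

Call:
step_arm(
  targets=[
    [[0,0,-4,0,0,0],[0,0,-9,0,0,0],[0,0,-14,0,0,0],[0,0,-19,0,0,0],[0,0,-22,0,0,0],[0,0,-22,0,0,0]],
  ],
)

```text
time: 16.45
tool_pos: [488.0, -229.7, 119.0]
tcp_rot: [180.0, -0.1, 163.2]
ft_force: [-0.7, -0.4, -0.4]
finger_gap: 11.3
grip_force: 29.4
```

Call:
step_arm(
  targets=[
    [[0,0,-4,0,0,0],[0,0,-8,0,0,0],[0,0,-12,0,0,0],[0,0,-15,0,0,0],[0,0,-16,0,0,0],[0,0,-16,0,0,0],[0,0,-16,0,0,0]],
  ],
)

```text
time: 17.03
tool_pos: [488.7, -230.1, 104.3]
tcp_rot: [-180.0, -0.0, 163.2]
ft_force: [-0.0, -0.0, -0.1]
finger_gap: 11.1
grip_force: 29.4
```

Call:
step_arm(
  targets=[
    [[0,0,0,0,0,0],[0,0,0,0,0,0],[0,0,0,0,0,0],[0,0,0,0,0,0],[0,0,0,0,0,0],[0,0,0,0,0,0]],
  ],
  fingers=-0.3,
)

```text
time: 17.53
tool_pos: [488.7, -230.1, 104.4]
tcp_rot: [-180.0, 0.0, 163.2]
ft_force: [0.5, 0.1, 0.1]
finger_gap: 55.5
grip_force: 0.0
```

Call:
step_arm(
  targets=[
    [[0,0,15,0,0,0],[0,0,40,0,0,0],[0,0,80,0,0,0],[0,0,120,0,0,0],[0,0,150,0,0,0],[0,0,158,0,0,0],[0,0,158,0,0,0],[0,0,158,0,0,0]],
  ],
)

```text
time: 18.2
tool_pos: [488.7, -230.1, 262.1]
tcp_rot: [-180.0, 0.0, 163.2]
ft_force: [1.0, -0.8, -2.0]
finger_gap: 55.6
grip_force: 0.0
```

Run:
```python
from h import *
from bench import r, vision
s=vision.snapshot("wrist"); pickle.dump(s,open("pics/w8.pkl","wb"))
e=vision.snapshot("scene")
q=r.sense();print(q["tool_pos"],q["tcp_rot"],q["ft_force"],q["time"])
f=lambda im,x,y,w,h,k:cv2.resize(im[y:y+h,x:x+w],None,fx=k,fy=k,interpolation=cv2.INTER_CUBIC)
a=f(s["img"],156,110,200,200,2); b=f(e["img"],130,140,80,80,5)
cv2.imwrite("pics/w8.png",np.hstack([a,b]))
P=[[588,-259.5,110],[488.5,-230,110],[488.5,-230,55],[529,-242,151],[547,-245,151]];print((proj(s,P)-[156,110])*2,(proj(e,P)-[130,140])*5)
```

```text
[ 487.77709768 -229.53269424  259.90546191] [179.95101232  -0.19639129 163.21521618] [ 0.66603497 -0.26238232  0.00956235] 18.3
[[202.49425124 348.33510308]
 [201.48159106 139.65826789]
 [201.56902238 108.02468503]
 [201.92075089 274.29365355]
 [207.75918167 314.94867411]] [[131.33868046 233.25426698]
 [268.29539194 136.50605262]
 [280.3632425  193.55817568]
 [202.47945142 130.01814046]
 [180.26140054 149.14648834]]
```

View pics/w8.png

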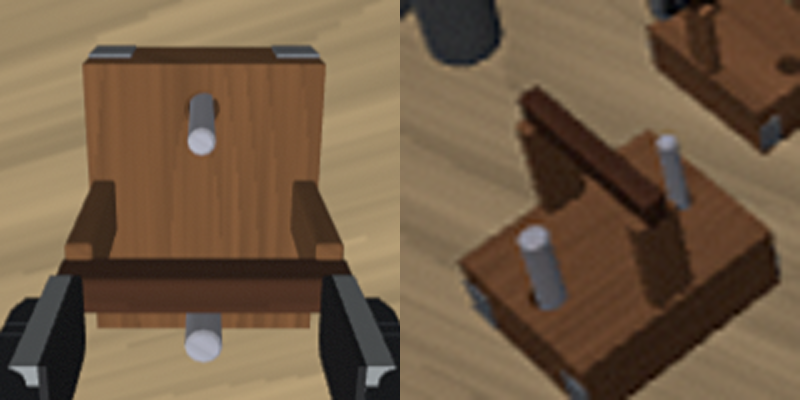

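Both rods are fully down: the thin rod's top is at (201,141), with (201,140) predicted, and the thick rod's at (203,346), with (202,348) predicted. The handle is centred at about (538,-244). Next I turn the tool and grip the handle.

Call:
step_arm(
  targets=[
    [[4,-1,0,0,0,-0.06],[8,-2,0,0,0,-0.18],[14,-4,0,0,0,-0.3],[20,-6,0,0,0,-0.42],[26,-8,0,0,0,-0.54],[32,-10,0,0,0,-0.66],[38,-12,0,0,0,-0.78],[44,-13,0,0,0,-0.9],[47,-14,0,0,0,-1.02],[49.4,-14.1,0,0,0,-1.14],[49.4,-14.1,0,0,0,-1.26],[49.4,-14.1,0,0,0,-1.36]],
  ],
)

```text
time: 19.3
tool_pos: [537.2, -243.6, 259.3]
tcp_rot: [-179.8, -0.1, 84.9]
ft_force: [0.5, 0.5, -0.6]
finger_gap: 55.6
grip_force: 0.0
```

Call:
step_arm(
  targets=[
    [[0,0,0,0,0,-0.1],[0,0,0,0,0,-0.2],[0,0,0,0,0,-0.211],[0,0,0,0,0,-0.211],[0,0,0,0,0,-0.211]],
  ],
)

```text
time: 19.72
tool_pos: [537.6, -243.9, 260.9]
tcp_rot: [-179.9, -0.0, 73.4]
ft_force: [-0.2, 0.3, 0.9]
finger_gap: 55.7
grip_force: 0.0
```

Run:
```python
from h import *
from bench import r
q=r.sense();print(q["tool_pos"],q["tcp_rot"],q["joint_pos"],q["time"])
```

```text
[ 537.58804762 -243.91480389  260.94208241] [-1.79882526e+02 -2.53248547e-02  7.33834824e+01] [-2.93795853e+01  5.91056870e+00  8.61539821e+01 -1.25403142e-03
  8.80556157e+01 -1.27630498e+01] 19.7167
```

Descend by 119 to TCP z ≈ 142, then grip.

Call:
step_arm(
  targets=[
    [[0,0,-25,0,0,0],[0,0,-55,0,0,0],[0,0,-80,0,0,0],[0,0,-100,0,0,0],[0,0,-113,0,0,0],[0,0,-119,0,0,0],[0,0,-119,0,0,0],[0,0,-119,0,0,0],[0,0,-119,0,0,0]],
  ],
)

```text
time: 20.47
tool_pos: [539.0, -244.7, 145.1]
tcp_rot: [179.8, 0.0, 73.2]
ft_force: [-0.6, 0.2, 0.6]
finger_gap: 55.6
grip_force: 0.0
```

Call:
step_arm(
  targets=[
    [[0,0,0,0,0,0],[0,0,0,0,0,0],[0,0,0,0,0,0],[0,0,0,0,0,0],[0,0,0,0,0,0],[0,0,0,0,0,0],[0,0,0,0,0,0],[0,0,0,0,0,0],[0,0,0,0,0,0],[0,0,0,0,0,0]],
  ],
  fingers=1,
  newtons=30,
)

```text
time: 21.3
tool_pos: [538.6, -244.5, 144.2]
tcp_rot: [179.9, 0.0, 73.2]
ft_force: [1.5, -0.0, 6.4]
finger_gap: 15.7
grip_force: 31.2
```

Gripped: the gap is 15.7 mm on the 16 mm bar. I'll lift gently by 100 mm.

Call:
step_arm(
  targets=[
    [[0,0,1,0,0,0],[0,0,3,0,0,0],[0,0,6,0,0,0],[0,0,9,0,0,0],[0,0,12,0,0,0],[0,0,15,0,0,0],[0,0,18,0,0,0],[0,0,20,0,0,0],[0,0,20,0,0,0]],
  ],
)

```text
time: 22.05
tool_pos: [538.4, -244.3, 164.1]
tcp_rot: [179.9, 0.0, 73.2]
ft_force: [0.6, 0.2, -4.5]
finger_gap: 15.5
grip_force: 29.6
```

Run:
```python
from bench import r
q=r.sense()
for k in("tool_pos","tcp_rot","ft_force","wrist_torque","finger_gap","grip_force"):print(k,q[k])
```

```text
tool_pos [ 538.39070048 -244.34698483  164.08545654]
tcp_rot [1.79940473e+02 1.44547818e-02 7.32022669e+01]
ft_force [ 0.55295194  0.20011128 -4.47045719]
wrist_torque [ 0.03642376 -0.03285047 -0.01640517]
finger_gap 15.520407488771683
grip_force 29.64187055826187
```

Call:
step_arm(
  targets=[
    [[0,0,3,0,0,0],[0,0,9,0,0,0],[0,0,17,0,0,0],[0,0,26,0,0,0],[0,0,35,0,0,0],[0,0,44,0,0,0],[0,0,53,0,0,0],[0,0,62,0,0,0],[0,0,70,0,0,0],[0,0,76,0,0,0],[0,0,79,0,0,0],[0,0,80,0,0,0]],
  ],
)

```text
time: 23.05
tool_pos: [538.3, -244.3, 244.1]
tcp_rot: [179.9, 0.0, 73.2]
ft_force: [-0.3, -0.4, -4.1]
finger_gap: 15.2
grip_force: 29.6
```

Call:
step_arm(
  targets=[
    [[0,0,0,0,0,0],[0,0,0,0,0,0],[0,0,0,0,0,0],[0,0,0,0,0,0],[0,0,0,0,0,0],[0,0,0,0,0,0],[0,0,0,0,0,0],[0,0,0,0,0,0],[0,0,0,0,0,0],[0,0,0,0,0,0],[0,0,0,0,0,0],[0,0,0,0,0,0]],
  ],
)

```text
time: 24.05
tool_pos: [538.1, -244.2, 243.3]
tcp_rot: [180.0, 0.0, 73.2]
ft_force: [-0.3, -0.0, -5.1]
finger_gap: 15.6
grip_force: 29.6
```

Run:
```python
from h import *
from bench import r, vision
e=vision.snapshot("scene"); q=r.sense()
for k in("time","tool_pos","tcp_rot","ft_force","wrist_torque","finger_gap","grip_force","qd"):print(k,q[k])
# rod tops expected 110+~100; bright-blob centroid, and level check by edges of the block
hsv=cv2.cvtColor(e["img"],cv2.COLOR_BGR2HSV)
for P in([588,-259.5,210],[488.5,-230,210]):
    p=proj(e,P)[0]; x,y=p.astype(int); w=((hsv[y-10:y+11,x-10:x+11,1]<70)&(hsv[y-10:y+11,x-10:x+11,2]>140)).astype(np.uint8)
    n,l,st,c=cv2.connectedComponentsWithStats(w)
    print("pred",p,[(c[i]+[x-10,y-10],st[i,4]) for i in range(1,n)])
```

```text
time 24.1
tool_pos [ 538.05963888 -244.16790922  243.30892038]
tcp_rot [ 1.79997974e+02 -3.04847730e-04  7.32006608e+01]
ft_force [-0.14554537 -0.32348137 -5.04525325]
wrist_torque [ 0.00289617  0.00670963 -0.00597862]
finger_gap 16.064089375601462
grip_force 29.632899463176727
qd [-0.06621765 -0.07497222  0.01757482 -0.01512904 -0.06626589  0.0720201 ]
pred [149.10051162 164.06425341] [(array([149. , 164.5]), np.int32(18))]
pred [178.77525072 144.21236503] [(array([178.16666667, 144.83333333]), np.int32(6))]
```

Both rod tops are within 1 px of where a level caddy about 100 mm up would put them. The arm is still and the grip is steady, so I'm handing in.

```bash
python3 -c "
from bench import r
print(r.hand_in())"
```

```text
the job is handed in; nothing more can be done
None
```

I packed both followers fully down in their own sockets, lifted the caddy about 10 cm by its handle and handed the job in at about 24 s with the arm holding it level and still; the hand-in returned no verdict.

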